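Set the backlight for filming through the tank

TASK

Set up the backlight for filming: push the LED backlight along the bench by the edges of its aluminium base block, with the fingertips, until its white screen stands flat against the side glass of the tank opposite the camera and is centred behind the black disc. Push it gently up to the glass, without lifting, tipping or gripping it and without touching its lamp head or battery pack, and do not bump the tank or shift the camera or the other things on the bench.

Things in the scene. Friction and masses are not known exactly. Their poses are not given: they have to be found in the camera images.
- tank: Empty open-topped glass tank, fixed: 260 mm long (x), 150 mm wide (y), 160 mm high, 5 mm glass with black seams, turned up to 9 degrees either way. Origin at the centre of its underside, on the bench. The backlight goes against its +y side glass (outer face 75 mm from the origin); the camera is on its -y side.
- model: Test model fixed in the tank: an upright black disc 56 mm across, 8 mm thick, facing along y, on a steel post and 46 mm square foot. Origin under the disc's centre on the tank floor, 5 mm above the bench; axes parallel to the tank's. It stands up to 35 mm either way from the middle of the tank's length.
- disc_centre (a point): Centre of the black disc, 60 mm above the bench.
- backlight: Loose LED backlight, 0.6 to 0.9 kg, sliding smoothly (friction near 0.35), on an aluminium base block 120 (x) x 110 (y) x 16 mm high. Origin at bench level, bottom middle of its front: white screen and block front lie in the plane y = 0, the block reaches to y = +110 mm. In place its axes are parallel to the tank's. Starts 45 to 95 mm off the glass, up to 70 mm along it, up to 17 degrees askew.
- lamp_head: What is screwed on the base block, not to be touched (origin and axes of the backlight): in front an upright lamp 120 mm wide, y 0 to 14 mm, 16 to 100 mm above the bench, ribs and brackets behind it to y = 38 mm (brackets under 50 mm high, ribs to y = 20 mm); at the rear a black battery pack 70 mm wide, y 60 to 100 mm, 38 mm high, its knob to 47 mm.
- screen_centre (a point): Centre of the backlight's white screen, in its front plane, 58 mm above the bench.
- camera: Bystander: grey and black camera on a low post and 90 x 75 mm foot, 83 mm high, 0.95 kg, loose, on the tank's -y side, its lens (axis 60 mm above the bench, along its +y) looking squarely through the tank at the disc. Origin at bench level, under the back of the lens, about 210 mm from the disc.
- tube_rack: Bystander: green test-tube rack 70 x 200 mm, 64 mm high, with three tubes to 114 mm. Origin at the centre of its underside.
- beaker: Bystander: glass beaker, 68 mm across, 90 mm high. Origin at the centre of its underside.
- wash_bottle: Bystander: white plastic bottle, 66 mm across, 170 mm high. Origin at the centre of its underside.
- reagent_bottle: Bystander: small amber jar, 38 mm across, 62 mm high, beyond the backlight on its +x side. Origin at the centre of its underside.
- weight: Bystander: brass weight, 34 mm across, 46 mm high, near the tank's +x end. Origin at the centre of its underside.
- screwdriver: Bystander: screwdriver 170 mm long lying along its x, under 30 mm high, behind the backlight. Origin near its middle, on the bench.
- lens_cap: Bystander: black lens cap, 48 mm across, 9 mm high, near the camera. Origin at the centre of its underside.

How it is judged (in metres and radians):
At the end, for the whole second after the job is handed in: The backlight stands on the bench at rest, its screen within 4 mm of the tank's +y glass and parallel to it within 0.035 rad (2 degrees), and the screen's centre within 10 mm of the disc's centre along the glass (y of screen_centre in the frame of tank between 0.07 and 0.079 m and angle between the x axis of backlight and the x axis of tank, either way round below 0.035 rad and x of screen_centre in the frame of model between -0.01 and 0.01 m and angle between backlight's own z axis and vertical below 0.03 rad and height (world z) of backlight below 0.003 m and linear speed of backlight below 0.01 m/s); the robot touches nothing.
It fails at once if the backlight is lifted off the bench or tipped (height (world z) of backlight above 0.01 m or angle between backlight's own z axis and vertical above 0.12 rad).
It fails at once if the robot touches the lamp head or battery pack (over 2 N) instead of the base block (contact force between any of the fingers, the arm and lamp_head above 2 N).
It fails at once if the backlight is pressed or knocked against the glass with more than 60 N (contact force between backlight and tank above 60 N).
It fails at once if the robot bumps the tank or the disc in it (over 5 N) (contact force between any of the fingers, the arm and tank above 5 N or contact force between any of the fingers, the arm and model above 5 N).
It fails at once if the camera or another thing on the bench is shifted (camera 5 mm, others 10 mm) (distance of camera from where it was at the start of the episode above 0.005 m or distance of any of tube_rack, beaker, wash_bottle, reagent_bottle, weight, screwdriver, lens_cap from where it was at the start of the episode above 0.01 m).
It also fails if it takes over 67 s, if anything falls off the work surface, if the arm or the gripper's body presses on something with over 40 N, if the wrist force passes 120 N, or if a joint passes its speed limit or range.

ROBOT

A 6-joint arm with a two-finger parallel gripper is mounted at the origin on the work surface. World frame = base frame: x ahead of the robot, y to its left, z up, the work surface at z = 0. Lengths are in mm, angles in rad, forces in N, time in s.
With the tool pointing down it reaches from about 300 to 775 mm from the base axis. Payload 14.6 kg.
Tool frame: the origin (TCP) lies between the finger pads; the fingertips stand 11 mm ahead of it and the grasp point (between the pads) lies 8 mm behind it; z points along the fingers, y is the direction in which the jaws open and shut (so a half turn about z gives the same grasp; the last joint's range is limited). The gripper opens to 94 mm and grips with 3 to 60 N. Pads are 16 mm wide; open, the fingers measure 119 mm over their backs; the gripper's body (75 mm by 177 mm) begins 78 mm behind the grasp point.
Start: joints at [1.058, 0.3, 1.521, -0, 1.321, -0.067], TCP at [237.145, 496.237, 216.446] pointing down, gripper open.
Joint ranges: [-3.03, 3.03], [-0.79, 2.21], [0.23, 2.52], [-1.04, 4.18], [0, 3.07], [-2.55, 2.55]. Speed limits (rad/s): [2.22, 2.22, 2.57, 3.14, 3.14, 3.14].

INTERFACE

Orientations are given as [roll, pitch, yaw] about the fixed x, y, z axes, in that order (R = Rz(yaw) Ry(pitch) Rx(roll)).
In Python, from cell import * gives the robot as it stands.
- The arm moves only by the tool arm_command, never from a script. Its argument "deltas" is a list of rows, each an object with "xyz": the shift along the world's x, y, z in m, a list of three; "turn": the turn, a rotation vector about the world's x, y, z in rad, a list of three. A call has 1 to 12 rows; each row shifts and turns the commanded pose from where the row before left it; what a row does not reach is not made up. A row lasts 1/8 s, in which the tool goes at most 62.5 mm and 10.7 degrees, less where a joint would pass 70% of its speed; a pose out of reach is approached as far as the arm can. A call with a gripper value outside its range is refused whole. "gripper" is the closure, from 0 (fully open) to 1 (shut), set as the call begins (left out, the last holds). The fingers move at their own pace and stop on an object; "force" is the grip in N (left out, the last holds). Time passes only in rows, so rows that do not move let the fingers close. It gives the time, the measured TCP pose, the force and the opening at its end, in the units of the state.
- read_state(): the state, without advancing time (a new reading comes with each control period).
- camera(name): name is "scene" or "side" or "wrist"; returns a dict with "color" (400x640x3 uint8, red, green, blue), "fx", "fy", "cx", "cy" (pixels), "k1" (the pictures are not rectified: a ray, as slopes to the right and down, at radius r is drawn at 1 + k1 r^2 times it, then the intrinsics apply), "rvec" (rotation vector, rad) and "tvec" (3), from world to camera coordinates, as OpenCV has them; the wrist camera has in their place "mount" (4x4, takes a point from camera to tool coordinates, whose origin is the TCP and whose axes are the flange's). Camera axes: x right, y down, z forward; pixel columns grow to the right and rows downward; lengths in mm; the calibration is good to about 2 mm. A picture is of the moment at which its call begins: read the wrist's pose just before it. There is no depth.
- sign_off(): hands the job in, once; it reports no verdict.
The state is a dict: "clock": time; "joints": joint angles; "qd": joint speeds; "effort": joint torques, N m; "eef_pos": TCP position; "eef_rot": TCP orientation; "wrist_force": force on the tool from outside, world axes, zero at the start; "moment": the same for the moment, N m; "finger_gap": finger opening in mm.
Only numpy, scipy, OpenCV 4.12 (cv2) and the standard library are available. Lean on these libraries where they do the work, as an engineer would, in place of code of your own. Each camera call takes 0.05 s, during which the arm holds its last target.

## Working session

There is one attempt and no reset: what is moved stays moved. The work goes in short steps, Python scripts to look and compute and a tool call to move; the robot and the scene stay as the last step left them, time stands still between calls to the robot, and variables do not carry over. Pictures are saved under pics/ and viewed, and the job is handed in when it is done.

Besides the shell and the picture viewer there is one more tool, called after "Call:" by a JSON object that holds its "method" and its "body". arm_command: Moves the arm, as the interface text tells. Its arguments: {"type":"object","properties":{"deltas":{"type":"array","items":{"type":"object","properties":{"xyz":{"type":"array","items":{"type":"number"}},"turn":{"type":"array","items":{"type":"number"}}}}},"gripper":{"type":"number"},"force":{"type":"number"}},"required":["deltas"]}

```bash
ls; mkdir -p pics; python3 - <<'E'
from cell import *
import cv2
print(read_state())
for n in ["scene","side","wrist"]:
    c=camera(n); cv2.imwrite(f"pics/{n}0.png",c["color"][:,:,::-1]); print({k:v for k,v in c.items() if k!="color"})
E
```

```text
pics
{'clock': 0.0, 'joints': array([ 1.05840219e+00,  3.00477589e-01,  1.52158477e+00,  1.86516344e-05,
        1.32071685e+00, -6.66234143e-02]), 'qd': array([ 5.18445220e-04, -9.02509276e-04,  1.83781455e-03, -2.39210679e-04,
        1.45605506e-03, -1.82664026e-05]), 'effort': array([-6.82672344e-04, -5.31815636e+01, -3.52731371e+01,  7.06981332e-02,
        2.45117967e-02, -6.34470712e-05]), 'eef_pos': array([237.01859422, 496.02479955, 215.88120952]), 'eef_rot': array([-3.14040993e+00, -9.70199848e-05,  2.69581724e+00]), 'wrist_force': array([-0.60696809, -0.30297124,  1.14701153]), 'moment': array([ 0.01056617, -0.00478377, -0.00140277]), 'finger_gap': 93.88165053232203}
{'fx': 409.31330864700544, 'fy': 409.31330864700544, 'cx': 323.0785806480628, 'cy': 196.9734092659334, 'k1': -0.08933363057757923, 'rvec': array([ 2.37494282,  1.12645889, -0.31476691]), 'tvec': array([-395.74670161, -304.59741991, 1361.64974636])}
{'fx': 447.6898322422372, 'fy': 447.6898322422372, 'cx': 316.01830938271036, 'cy': 204.40838809767203, 'k1': -0.046816724323325856, 'rvec': array([ 0.81095014, -2.59298514,  1.09530428]), 'tvec': array([465.18792043, 248.46320767, 995.89502268])}
{'fx': 298.6442974508135, 'fy': 298.6442974508135, 'cx': 318.1920032701602, 'cy': 203.00268789353515, 'k1': 0.013151171234343891, 'mount': array([[-2.66278334e-04, -9.61326634e-01, -2.75410660e-01,
         7.94072650e+01],
       [ 9.99999890e-01, -1.49758312e-04, -4.44106448e-04,
         8.67357201e-02],
       [ 3.85686321e-04, -2.75410748e-01,  9.61326568e-01,
        -1.67600626e+02],
       [ 0.00000000e+00,  0.00000000e+00,  0.00000000e+00,
         1.00000000e+00]])}
```

View pics/scene0.png

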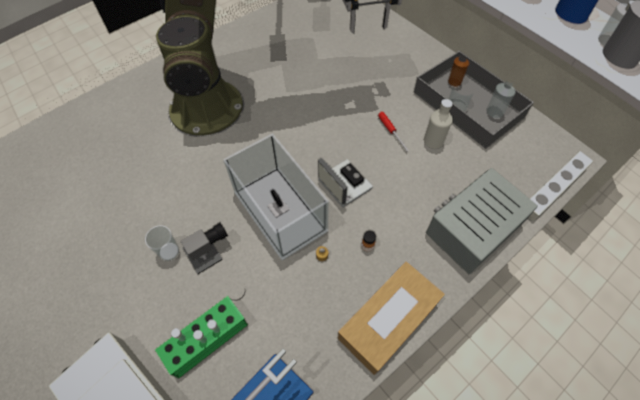

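View pics/side0.png

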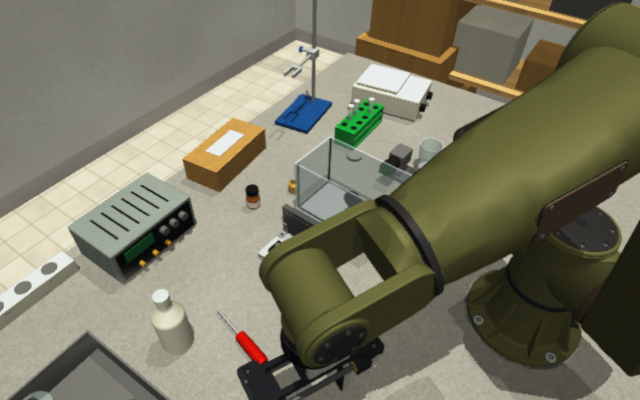

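View pics/wrist0.png

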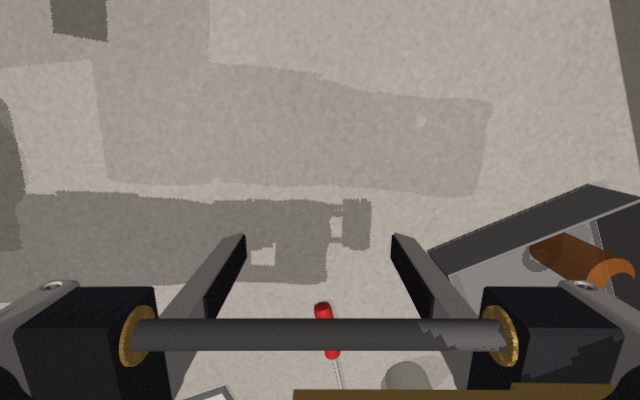

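```bash
cat > h.py <<'E'
from cell import *
import cv2, numpy as np
from scipy.spatial.transform import Rotation as R
def cam(name):
    s=read_state(); c=camera(name)
    c["K"]=np.array([[c["fx"],0,c["cx"]],[0,c["fy"],c["cy"]],[0,0,1.]]); c["D"]=np.array([c["k1"],0,0,0.])
    if name=="wrist":
        T=np.eye(4); T[:3,:3]=R.from_euler("xyz",s["eef_rot"]).as_matrix(); T[:3,3]=s["eef_pos"]
        W=T@c["mount"]; Rc=W[:3,:3].T; c["Rcw"]=Rc; c["t"]=-Rc@W[:3,3]
    else:
        c["Rcw"]=R.from_rotvec(c["rvec"]).as_matrix(); c["t"]=c["tvec"]
    c["o"]=-c["Rcw"].T@c["t"]
    return c
def rays(c,px):
    n=cv2.undistortPoints(np.array(px,float).reshape(-1,1,2),c["K"],c["D"]).reshape(-1,2)
    d=np.c_[n,np.ones(len(n))]@c["Rcw"]; return d
def onplane(c,px,z):
    d=rays(c,px); return c["o"]+d*((z-c["o"][2])/d[:,2])[:,None]
def proj(c,P):
    return cv2.projectPoints(np.array(P,float).reshape(-1,1,3),cv2.Rodrigues(c["Rcw"])[0],c["t"],c["K"],c["D"])[0].reshape(-1,2)
def save(c,name,box=None,s=1):
    im=c["color"][:,:,::-1]
    if box: im=im[box[1]:box[3],box[0]:box[2]]
    cv2.imwrite(f"pics/{name}.png",cv2.resize(im,None,fx=s,fy=s,interpolation=cv2.INTER_CUBIC))
E
python3 - <<'E'
from h import *
c=cam("scene"); save(c,"sc1",(215,120,415,270),4)
print(c["o"])
np.set_printoptions(precision=1,suppress=True)
px=[(320,180),(372,187),(277,195),(322,253),(369,245),(388,122),(437,140),(205,245),(160,240),(327,215),(280,255),(265,140),(228,158)]
for p,q in zip(px,onplane(c,px,0)): print(p,q)
E
```

```text
[ 999.90330481 -308.01764397 1004.39214644]
(320, 180) [475.3 110.8   0. ]
(372, 187) [590.4 213.1   0. ]
(277, 195) [437.2 -18.    0. ]
(322, 253) [659.6 -31.8   0. ]
(369, 245) [721.6  80.6  -0. ]
(388, 122) [438.8 425.5   0. ]
(437, 140) [591.1 494.8   0. ]
(205, 245) [ 442.3 -262.8    0. ]
(160, 240) [ 350.8 -352.8    0. ]
(327, 215) [579.2  51.8   0. ]
(280, 255) [ 593.8 -121.9    0. ]
(265, 140) [247.8  72.1   0. ]
(228, 158) [233.5 -56.6   0. ]
```

View pics/sc1.png

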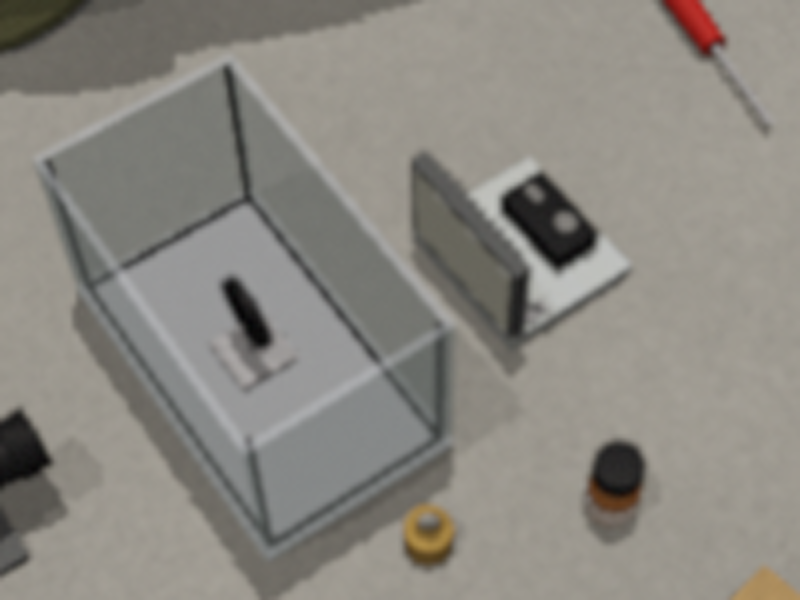

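Call:
{"method": "arm_command", "body": {"deltas": [{"xyz": [0, 0, 0.05]}, {"xyz": [0.02, -0.02, 0.05], "turn": [0, 0, -0.14]}, {"xyz": [0.035, -0.04, 0.02], "turn": [0, 0, -0.14]}, {"xyz": [0.035, -0.04, 0], "turn": [0, 0, -0.14]}, {"xyz": [0.035, -0.04, 0], "turn": [0, 0, -0.14]}, {"xyz": [0.035, -0.04, 0], "turn": [0, 0, -0.14]}, {"xyz": [0.035, -0.04, 0], "turn": [0, 0, -0.14]}, {"xyz": [0.035, -0.04, 0], "turn": [0, 0, -0.14]}, {"xyz": [0.035, -0.04, 0], "turn": [0, 0, -0.145]}, {"xyz": [0, 0, 0]}, {"xyz": [0, 0, 0]}]}}

```text
validation failed for argument at $.de...
```

```bash
python3 - <<'E'
from h import *
c=cam("wrist"); save(c,"w1",None,1.25); print(read_state()["eef_pos"],read_state()["eef_rot"],c["o"])
c=cam("scene"); save(c,"sc2",(215,120,415,270),4)
E
```

```text
[237.08142821 496.16181113 216.19449401] [-3.14106603e+00 -5.84077888e-05  2.69582531e+00] [165.52634337 530.53782665 383.71788591]
```

View pics/w1.png

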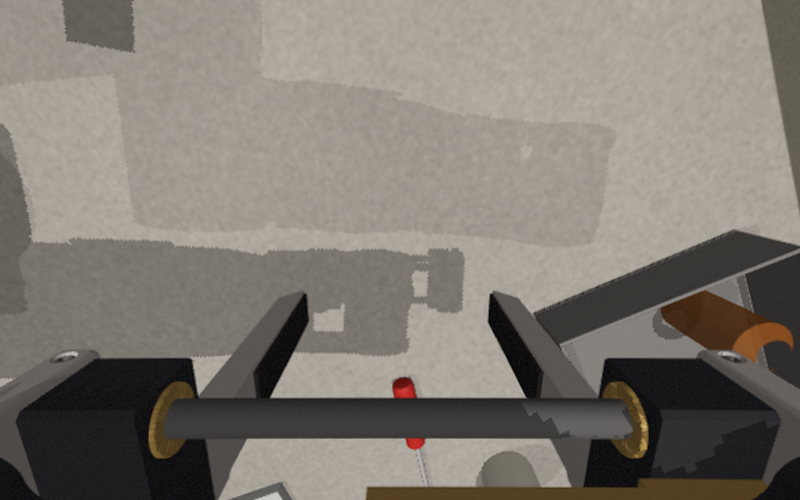

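Call:
{"method": "arm_command", "body": {"deltas": [{"xyz": [0, 0, 0.05], "turn": [0, 0, 0]}, {"xyz": [0.02, -0.02, 0.05], "turn": [0, 0, -0.14]}, {"xyz": [0.035, -0.04, 0.02], "turn": [0, 0, -0.14]}, {"xyz": [0.035, -0.04, 0], "turn": [0, 0, -0.14]}, {"xyz": [0.035, -0.04, 0], "turn": [0, 0, -0.14]}, {"xyz": [0.035, -0.04, 0], "turn": [0, 0, -0.14]}, {"xyz": [0.035, -0.04, 0], "turn": [0, 0, -0.14]}, {"xyz": [0.035, -0.04, 0], "turn": [0, 0, -0.14]}, {"xyz": [0.035, -0.04, 0], "turn": [0, 0, -0.145]}, {"xyz": [0, 0, 0], "turn": [0, 0, 0]}, {"xyz": [0, 0, 0], "turn": [0, 0, 0]}]}}

```text
clock: 1.68
eef_pos: [501.8, 196.6, 336.4]
eef_rot: [-3.141, -0.0, 1.572]
wrist_force: [-0.0, 1.1, 0.3]
finger_gap: 94.1
```

```bash
python3 - <<'E'
from h import *
c=cam("wrist"); save(c,"w2",None,1.25); print(read_state()["eef_pos"],read_state()["eef_rot"],c["o"])
E
```

```text
[501.61583527 196.97473549 336.51643183] [-3.14155614e+00 -1.66669432e-04  1.57272753e+00] [502.80121616 276.61562521 503.9812243 ]
```

View pics/w2.png

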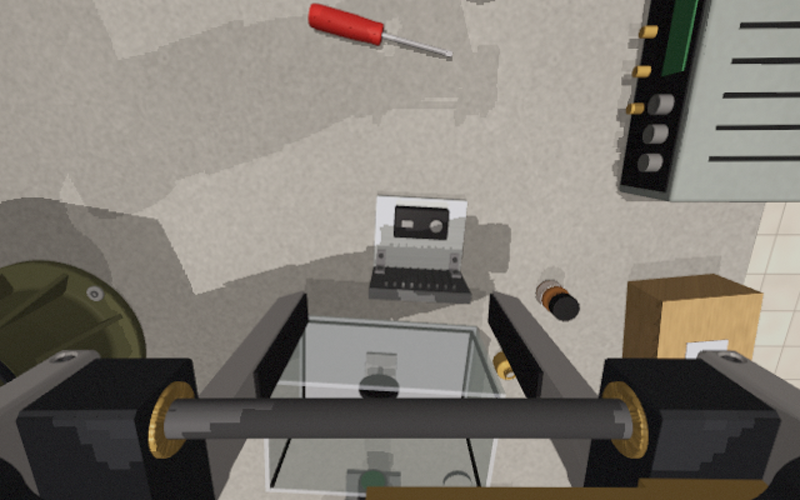

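```bash
python3 - <<'E'
from h import *
c=cam("wrist"); save(c,"w3",(280,145,400,245),6); save(c,"w4",(190,235,420,400),3.4)
E
```

```text
(no output)
```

View pics/w3.png

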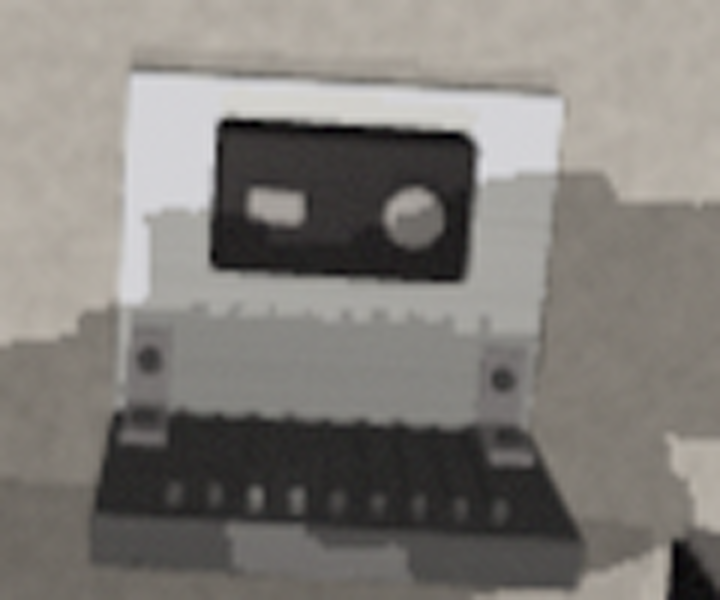

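View pics/w4.png

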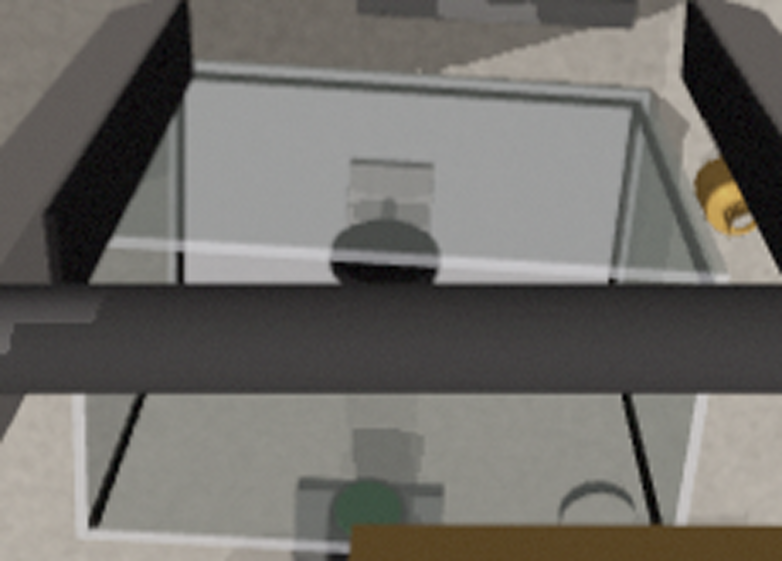

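```bash
python3 - <<'E'
from h import *
np.set_printoptions(precision=1,suppress=True)
c=cam("wrist")
def f(name,pts,o,s,z):
    px=[(o[0]+(a+.5)/s-.5,o[1]+(b+.5)/s-.5) for a,b in pts]; P=onplane(c,px,z); d=P[1]-P[0]
    print(name,P.tolist(),"len",np.linalg.norm(d),"deg",np.degrees(np.arctan2(d[1],d[0])), "mid",P.mean(0))
f("block rear z16",[(132,70),(562,94)],(280,145),6,16)
f("lamp top front z100",[(92,565),(580,588)],(280,145),6,100)
f("lamp top rear z100",[(97,513),(583,538)],(280,145),6,100)
f("tank rim z160",[(110,241),(725,279)],(190,235),3.4,160)
f("tank bottom z0",[(195,64),(650,92)],(190,235),3.4,0)
f("tank floor z5",[(185,77),(632,105)],(190,235),3.4,5)
f("foot rear z5",[(350,160),(434,165)],(190,235),3.4,5)
f("disc sides z60",[(331,255),(440,260)],(190,235),3.4,60)
f("-y rim z160",[(80,535),(350,550)],(190,235),3.4,160)
f("post",[(388,200),(388,210)],(190,235),3.4,30)
E
```

```text
block rear z16 [[475.19068586859674, 216.23074930151768, 16.0], [592.1018187710405, 209.94303024619524, 16.0]] len 117.0800939846374 deg -3.0785178956748243 mid [533.6 213.1  16. ]
lamp top front z100 [[468.53754086398516, 106.96245867292703, 100.0], [587.3917352489684, 101.20753412524459, 100.0]] len 118.99343964880124 deg -2.7720987494749485 mid [528.  104.1 100. ]
lamp top rear z100 [[470.00221793237205, 120.45737552971522, 100.0], [587.3973218542668, 114.27537019753564, 100.0]] len 117.55776288599391 deg -3.0144012665666007 mid [528.7 117.4 100. ]
tank rim z160 [[375.0793484827902, 36.75413665507588, 160.0], [616.2815863414615, 20.019239322393673, 160.0]] len 241.78208439991266 deg -3.968888879186445 mid [495.7  28.4 160. ]
tank bottom z0 [[371.29114141893695, 35.46155455385738, 0.0], [619.0410989943886, 19.265351860658313, -5.684341886080802e-14]] len 248.27879180533577 deg -3.7402851675493993 mid [495.2  27.4  -0. ]
tank floor z5 [[366.7286620753994, 30.197811656352116, 5.0], [608.5699680608276, 14.010178236700881, 5.0]] len 242.38245967162416 deg -3.8293775051304184 mid [487.6  22.1   5. ]
foot rear z5 [[454.5644008883379, -19.985941897511452, 5.000000000000057], [500.99812485222225, -23.006521401646978, 5.000000000000057]] len 46.53186673340122 deg -3.721927501495465 mid [477.8 -21.5   5. ]
disc sides z60 [[449.0760097301094, -41.24763259117185, 60.0], [504.2478702061751, -44.07799949193662, 60.00000000000006]] len 55.244412977091244 deg -2.9367513971251578 mid [476.7 -42.7  60. ]
-y rim z160 [[350.3019833491078, -107.61466167302234, 160.0], [465.48614837190297, -115.95623185564955, 160.0]] len 115.48581586112734 deg -4.142095926525083 mid [ 407.9 -111.8  160. ]
post [[476.64348667612177, -28.94222770995742, 29.999999999999943], [476.5770636098832, -34.99993489030868, 30.0]] len 6.0580713355496005 deg -90.62822594924017 mid [476.6 -32.   30. ]
```

Call:
{"method": "arm_command", "body": {"gripper": 1, "force": 20, "deltas": [{"xyz": [0.032, -0.011, 0], "turn": [0, 0, -0.035]}, {"xyz": [0.032, -0.011, 0], "turn": [0, 0, -0.035]}, {"xyz": [0.032, -0.011, 0], "turn": [0, 0, 0]}, {"xyz": [0.032, -0.011, -0.03], "turn": [0, 0, 0]}, {"xyz": [0, 0, -0.05], "turn": [0, 0, 0]}, {"xyz": [0, 0, -0.05], "turn": [0, 0, 0]}, {"xyz": [0, 0, -0.05], "turn": [0, 0, 0]}, {"xyz": [0, 0, -0.05], "turn": [0, 0, 0]}, {"xyz": [0, 0, -0.03], "turn": [0, 0, 0]}, {"xyz": [0, 0, -0.02], "turn": [0, 0, 0]}, {"xyz": [0, 0, 0], "turn": [0, 0, 0]}, {"xyz": [0, 0, 0], "turn": [0, 0, 0]}]}}

```text
clock: 3.32
eef_pos: [630.8, 152.6, 58.0]
eef_rot: [3.139, -0.001, 1.501]
wrist_force: [0.2, 0.3, 0.5]
finger_gap: 0.4
```

```bash
python3 - <<'E'
from h import *
c=cam("wrist"); save(c,"w5",None,1.25); print(read_state()["eef_pos"],read_state()["eef_rot"])
c=cam("scene"); save(c,"sc5",(265,120,425,240),5)
E
```

```text
[630.86179461 152.51369672  58.10509634] [ 3.13924405e+00 -5.92504248e-04  1.50103304e+00]
```

View pics/w5.png

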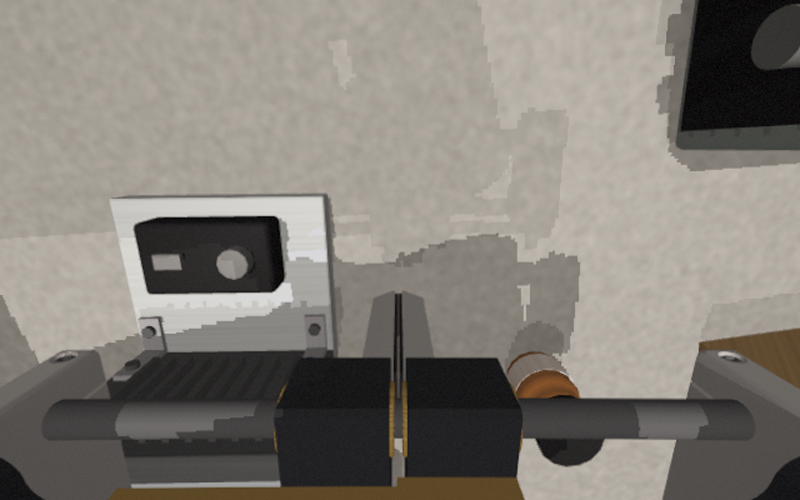

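View pics/sc5.png

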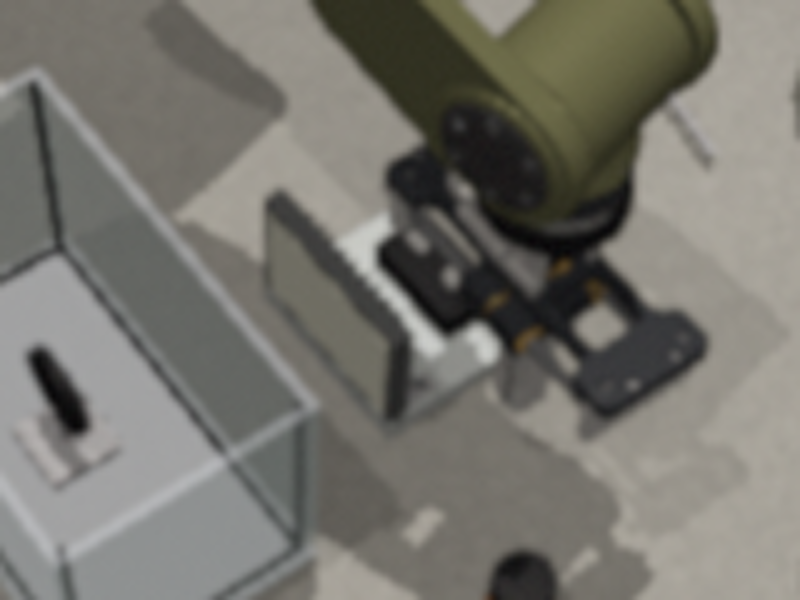

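Call:
{"method": "arm_command", "body": {"deltas": [{"xyz": [0, 0, -0.02], "turn": [0, 0, 0]}, {"xyz": [0, 0, -0.019], "turn": [0, 0, 0]}, {"xyz": [0, 0, 0], "turn": [0, 0, 0]}, {"xyz": [-0.01, 0.001, 0], "turn": [0, 0, 0]}, {"xyz": [-0.008, 0.001, 0], "turn": [0, 0, 0]}, {"xyz": [-0.003, 0, 0], "turn": [0, 0, 0]}, {"xyz": [-0.003, 0, 0], "turn": [0, 0, 0]}, {"xyz": [-0.003, 0, 0], "turn": [0, 0, 0]}, {"xyz": [-0.003, 0, 0], "turn": [0, 0, 0]}, {"xyz": [-0.003, 0, 0], "turn": [0, 0, 0]}]}}

```text
clock: 4.68
eef_pos: [597.3, 154.2, 17.6]
eef_rot: [3.141, -0.0, 1.501]
wrist_force: [3.3, -0.3, -0.6]
finger_gap: 0.4
```

```bash
python3 - <<'E'
from h import *
c=cam("wrist"); save(c,"w6",None,1.25); print(read_state()["eef_pos"],read_state()["eef_rot"],read_state()["wrist_force"])
c=cam("scene"); save(c,"sc6",(265,120,425,240),5)
E
```

```text
[596.98199629 154.22226251  17.53480712] [ 3.14111782e+00 -4.18709594e-05  1.50084047e+00] [ 1.52167389 -0.23458094  0.60589004]
```

View pics/w6.png

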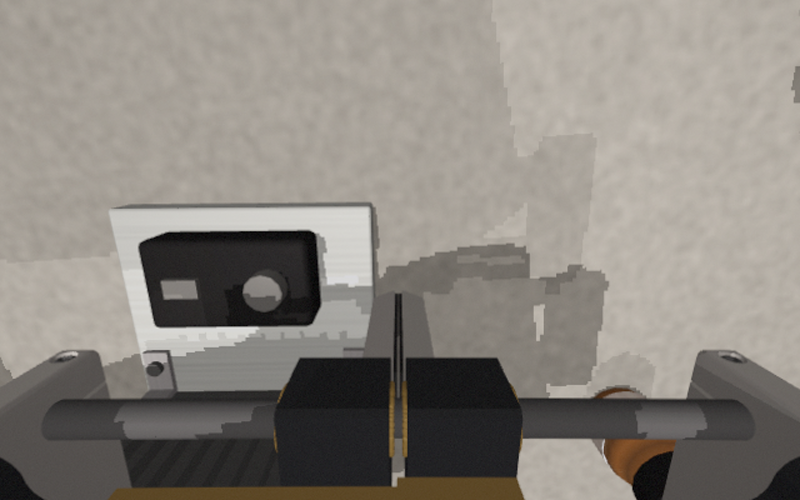

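View pics/sc6.png

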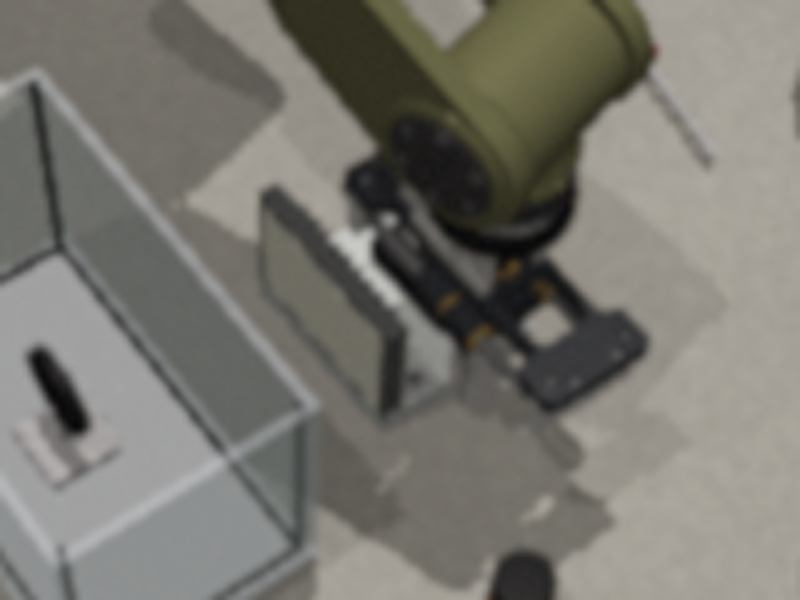

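```bash
cat > edge.py <<'E'
from h import *
np.set_printoptions(precision=1,suppress=True)
YT=np.radians(-3.9); t=np.array([np.cos(YT),np.sin(YT)]); n=np.array([-t[1],t[0]])
TD=np.array([477.,-43.])@t; NG=np.array([495.5,28.])@n
def block(c,pa,pb,z=16):
    P=onplane(c,[pa,pb],z)[:,:2]; d=P[1]-P[0]; L=np.linalg.norm(d); u=d/L; v=np.array([-u[1],u[0]])
    m=P.mean(0); fr=m-110*v
    print("corners",P.ravel(),"len",L,"yaw",np.degrees(np.arctan2(u[1],u[0])),"rear mid",m,"front mid",fr)
    print("lateral err",fr@t-TD,"gap",fr@n-NG)
E
python3 - <<'E'
from edge import *
c=cam("wrist"); block(c,(112/1.25,208/1.25),(371/1.25,204/1.25))
E
```

```text
corners [472.8 216.2 589.7 209.9] len 117.05546346465451 yaw -3.0550850419077897 rear mid [531.3 213.1] front mid [525.4 103.2]
lateral err 38.347611959453445 gap 77.08246969764372
```

Call:
{"method": "arm_command", "body": {"deltas": [{"xyz": [-0.003, 0, 0], "turn": [0, 0, 0]}, {"xyz": [-0.004, 0.0003, 0], "turn": [0, 0, 0]}, {"xyz": [-0.004, 0.0003, 0], "turn": [0, 0, 0]}, {"xyz": [-0.004, 0.0003, 0], "turn": [0, 0, 0]}, {"xyz": [-0.004, 0.0003, 0], "turn": [0, 0, 0]}, {"xyz": [-0.004, 0.0003, 0], "turn": [0, 0, 0]}, {"xyz": [-0.004, 0.0003, 0], "turn": [0, 0, 0]}, {"xyz": [-0.004, 0.0003, 0], "turn": [0, 0, 0]}, {"xyz": [-0.003, 0.0002, 0], "turn": [0, 0, 0]}, {"xyz": [-0.002, 0.0002, 0], "turn": [0, 0, 0]}, {"xyz": [0, 0, 0], "turn": [0, 0, 0]}]}}

```text
clock: 6.2
eef_pos: [560.9, 156.8, 17.4]
eef_rot: [-3.141, 0.0, 1.501]
wrist_force: [1.4, -0.2, 0.1]
finger_gap: 0.2
```

```bash
python3 - <<'E'
from h import *
c=cam("wrist"); save(c,"w7",None,1.25); print(read_state()["eef_pos"],read_state()["eef_rot"],read_state()["wrist_force"])
E
```

```text
[560.94844827 156.73069817  17.3738397 ] [-3.14104597e+00  6.77631290e-05  1.50075697e+00] [ 1.91510825e+00 -8.63233600e-04  2.82640581e-01]
```

View pics/w7.png

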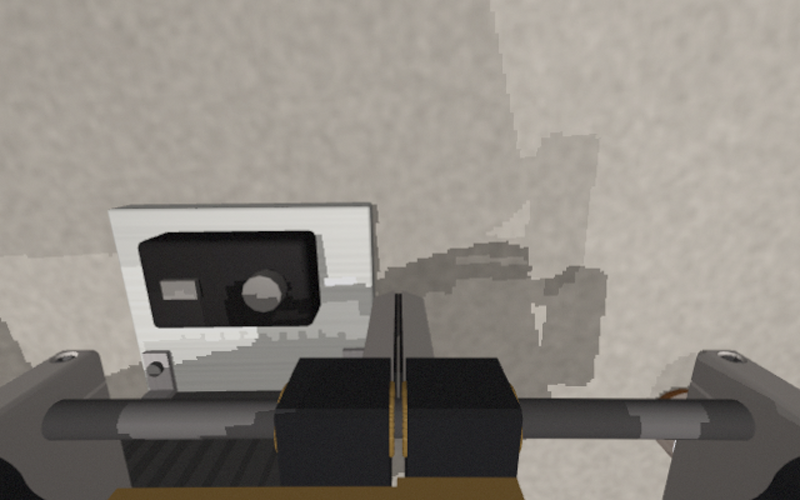

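Call:
{"method": "arm_command", "body": {"deltas": [{"xyz": [-0.002, 0, 0], "turn": [0, 0, 0]}, {"xyz": [0, 0, 0], "turn": [0, 0, 0]}, {"xyz": [0.01, 0, 0], "turn": [0, 0, 0]}, {"xyz": [0.015, 0, 0], "turn": [0, 0, 0]}, {"xyz": [0, 0.01, 0.05], "turn": [0, 0, 0]}, {"xyz": [0, 0.03, 0.05], "turn": [0, 0, 0]}, {"xyz": [-0.02, 0.03, 0.05], "turn": [0, 0, 0]}, {"xyz": [-0.04, 0.02, 0], "turn": [0, 0, 0]}, {"xyz": [-0.03, 0, 0], "turn": [0, 0, 0]}, {"xyz": [0, 0, 0], "turn": [0, 0, 0]}]}}

```text
clock: 7.5
eef_pos: [493.1, 247.1, 167.8]
eef_rot: [-3.141, 0.0, 1.502]
wrist_force: [0.6, -0.6, -0.2]
finger_gap: 0.3
```

Call:
{"method": "arm_command", "body": {"gripper": 0, "deltas": [{"xyz": [0, 0, 0], "turn": [0, 0, 0]}, {"xyz": [0, 0, 0], "turn": [0, 0, 0]}, {"xyz": [0, 0, 0], "turn": [0, 0, 0]}, {"xyz": [0, 0, 0], "turn": [0, 0, 0]}, {"xyz": [0, 0, 0], "turn": [0, 0, 0]}, {"xyz": [0, 0, 0], "turn": [0, 0, 0]}]}}

```text
clock: 8.25
eef_pos: [494.2, 246.7, 167.5]
eef_rot: [3.142, -0.0, 1.501]
wrist_force: [0.1, 0.3, 0.0]
finger_gap: 56.8
```

```bash
python3 - <<'E'
from h import *
c=cam("wrist"); save(c,"w8",None,1.25); print(read_state()["eef_pos"],read_state()["eef_rot"],read_state()["wrist_force"])
E
```

```text
[494.13019622 246.73137118 167.42019298] [-3.14152658e+00  2.76428655e-05  1.50083515e+00] [-0.17241107  0.10501378 -0.22234632]
```

View pics/w8.png

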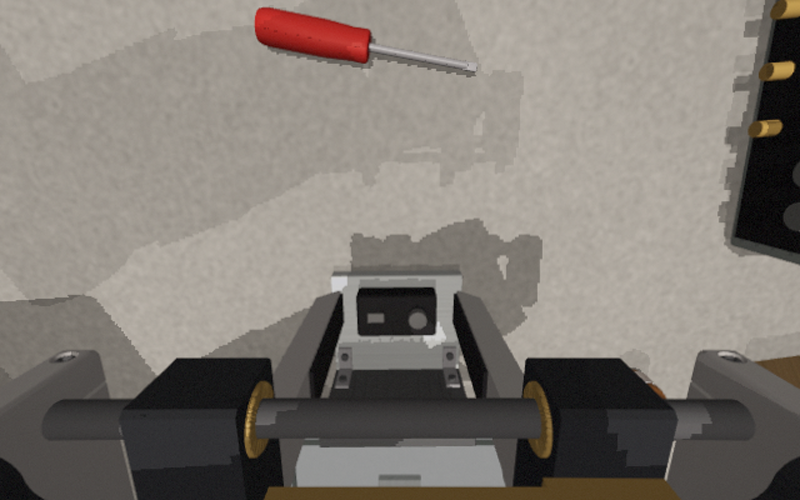

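```bash
python3 - <<'E'
from h import *
c=cam("wrist"); save(c,"w9",(255,205,380,285),6.4)
E
```

```text
(no output)
```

View pics/w9.png

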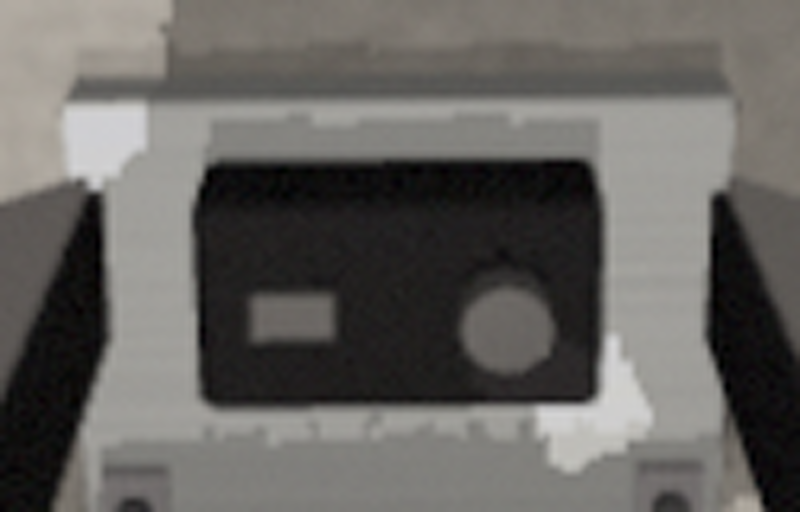

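```bash
python3 - <<'E'
from edge import *
c=cam("wrist"); f=lambda a,b:(255+(a+.5)/6.4-.5,205+(b+.5)/6.4-.5)
block(c,f(67,100),f(734,96))
E
```

```text
corners [432.9 219.3 550.3 211.8] len 117.70708416211833 yaw -3.650541911950281 rear mid [491.6 215.5] front mid [484.6 105.8]
lateral err -2.5374305221920963 gap 76.83627291798834
```

Call:
{"method": "arm_command", "body": {"gripper": 0, "deltas": [{"xyz": [0, 0.005, -0.03], "turn": [0, 0, 0]}, {"xyz": [0, 0, -0.04], "turn": [0, 0, 0]}, {"xyz": [0, 0, -0.04], "turn": [0, 0, 0]}, {"xyz": [0, 0, -0.025], "turn": [0, 0, 0]}, {"xyz": [0, 0, -0.015], "turn": [0, 0, 0]}, {"xyz": [0, 0, 0], "turn": [0, 0, 0]}, {"xyz": [-0.001, -0.01, 0], "turn": [0, 0, 0]}, {"xyz": [0, -0.008, 0], "turn": [0, 0, 0]}, {"xyz": [0, -0.003, 0], "turn": [0, 0, 0]}, {"xyz": [0, -0.003, 0], "turn": [0, 0, 0]}, {"xyz": [0, -0.003, 0], "turn": [0, 0, 0]}, {"xyz": [0, 0, 0], "turn": [0, 0, 0]}]}}

```text
clock: 9.9
eef_pos: [493.2, 224.7, 17.5]
eef_rot: [-3.142, -0.0, 1.501]
wrist_force: [-1.0, -0.1, 0.5]
finger_gap: 94.3
```

```bash
python3 - <<'E'
from h import *
c=cam("wrist"); save(c,"w10",None,1.25); print(read_state()["eef_pos"],read_state()["eef_rot"],read_state()["wrist_force"])
E
```

```text
[493.10700708 224.71269979  17.41542442] [-3.14144441e+00  1.06837628e-04  1.50073927e+00] [-0.77607747 -0.07069413  0.23362635]
```

View pics/w10.png

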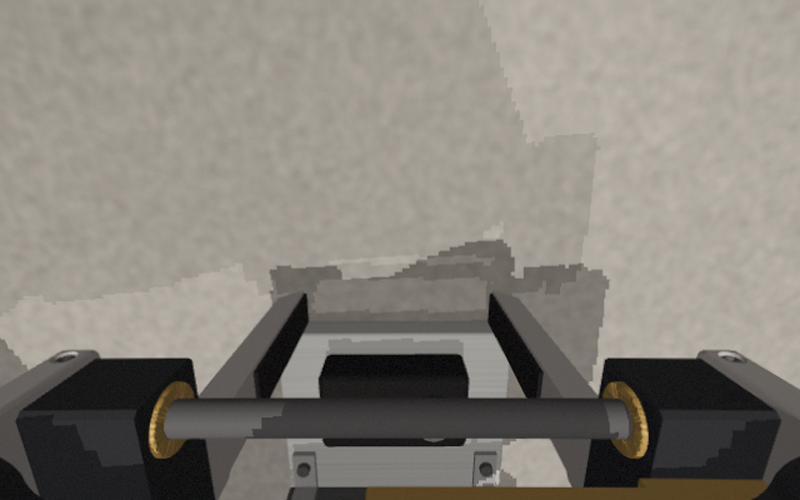

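Call:
{"method": "arm_command", "body": {"deltas": [{"xyz": [0, -0.003, 0], "turn": [0, 0, 0]}, {"xyz": [-0.0003, -0.005, 0], "turn": [0, 0, 0]}, {"xyz": [-0.0004, -0.006, 0], "turn": [0, 0, 0]}, {"xyz": [-0.0004, -0.006, 0], "turn": [0, 0, 0]}, {"xyz": [-0.0004, -0.006, 0], "turn": [0, 0, 0]}, {"xyz": [-0.0004, -0.006, 0], "turn": [0, 0, 0]}, {"xyz": [-0.0004, -0.006, 0], "turn": [0, 0, 0]}, {"xyz": [-0.0004, -0.006, 0], "turn": [0, 0, 0]}, {"xyz": [-0.0004, -0.006, 0], "turn": [0, 0, 0]}, {"xyz": [-0.0004, -0.006, 0], "turn": [0, 0, 0]}, {"xyz": [-0.0002, -0.003, 0], "turn": [0, 0, 0]}, {"xyz": [0, 0, 0], "turn": [0, 0, 0]}]}}

```text
clock: 11.45
eef_pos: [489.4, 165.4, 17.4]
eef_rot: [-3.141, 0.0, 1.501]
wrist_force: [-0.2, -0.1, -0.1]
finger_gap: 93.7
```

```bash
python3 - <<'E'
from h import *
c=cam("wrist"); save(c,"w11",None,1.25); print(read_state()["eef_pos"],read_state()["eef_rot"],read_state()["wrist_force"])
c=cam("scene"); save(c,"sc11",(245,110,385,215),5.7)
E
```

```text
[489.38142312 165.47510964  17.39845762] [-3.14133354e+00  4.13524254e-04  1.50069511e+00] [ 0.2896007  -0.08381266  0.22987456]
```

View pics/w11.png

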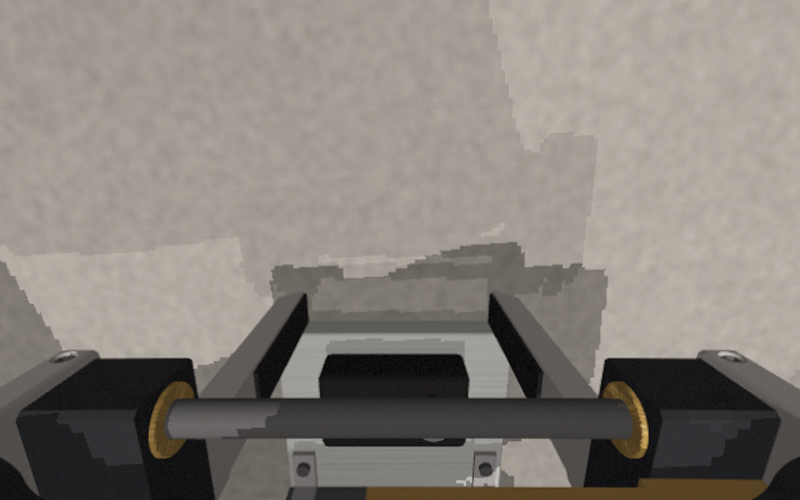

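View pics/sc11.png

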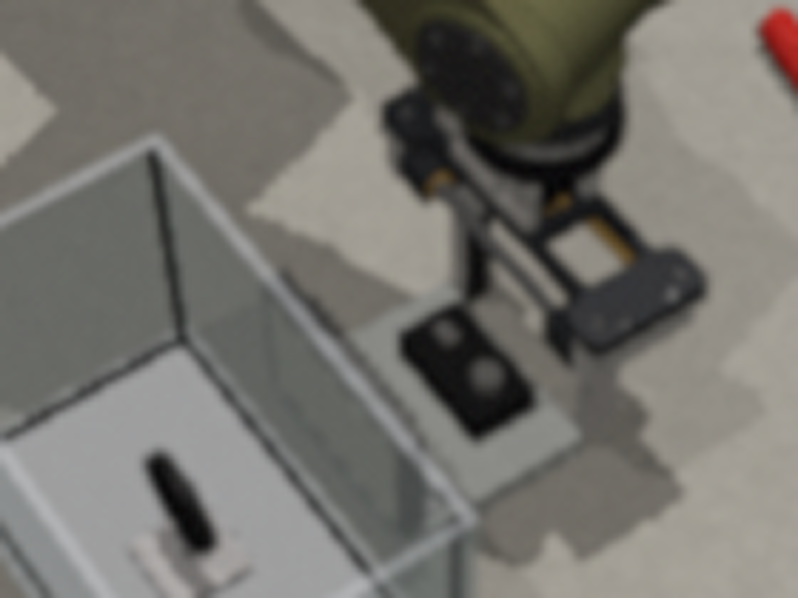

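Call:
{"method": "arm_command", "body": {"deltas": [{"xyz": [-0.0003, -0.004, 0], "turn": [0, 0, 0]}, {"xyz": [-0.0003, -0.004, 0], "turn": [0, 0, 0]}, {"xyz": [-0.0002, -0.002, 0], "turn": [0, 0, 0]}, {"xyz": [0, -0.001, 0], "turn": [0, 0, 0]}, {"xyz": [0, -0.001, 0], "turn": [0, 0, 0]}, {"xyz": [-0.0002, -0.001, 0], "turn": [0, 0, 0]}, {"xyz": [0, -0.001, 0], "turn": [0, 0, 0]}, {"xyz": [0, 0, 0], "turn": [0, 0, 0]}]}}

```text
clock: 12.55
eef_pos: [488.4, 151.6, 17.5]
eef_rot: [-3.142, 0.0, 1.501]
wrist_force: [-0.6, 2.1, 0.3]
finger_gap: 94.3
```

```bash
python3 - <<'E'
from h import *
c=cam("scene"); save(c,"sc12",(270,150,360,210),8); print(read_state()["eef_pos"],read_state()["wrist_force"])
c=cam("side"); save(c,"si12",(270,170,360,240),8)
E
```

```text
[488.40623333 151.64158783  17.42949117] [0.30903575 1.15841436 0.73338607]
```

View pics/sc12.png

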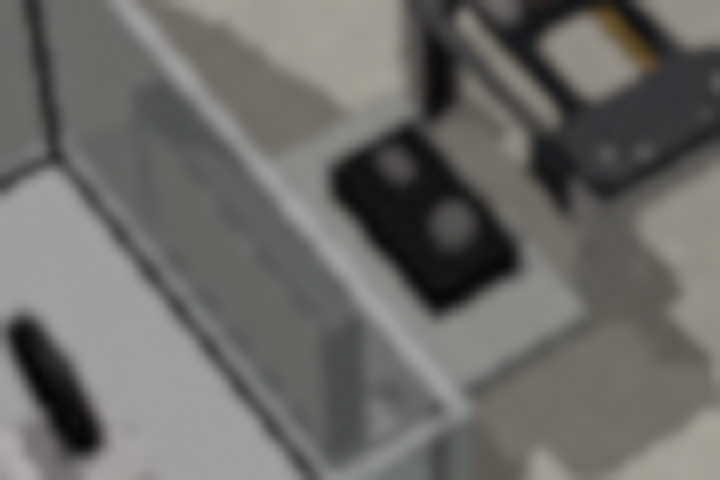

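View pics/si12.png

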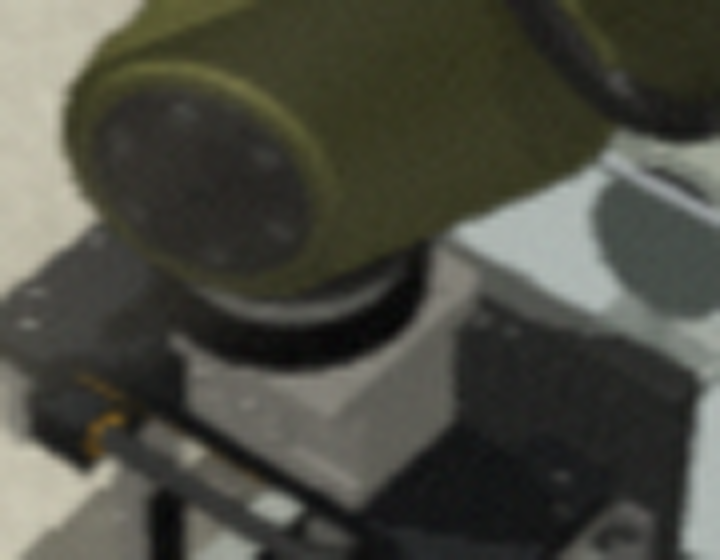

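Call:
{"method": "arm_command", "body": {"deltas": [{"xyz": [-0.0001, -0.001, 0], "turn": [0, 0, 0]}, {"xyz": [-0.0001, -0.001, 0], "turn": [0, 0, 0]}, {"xyz": [-0.0001, -0.001, 0], "turn": [0, 0, 0]}]}}

```text
clock: 13.02
eef_pos: [488.3, 150.6, 17.5]
eef_rot: [3.141, -0.003, 1.501]
wrist_force: [2.5, 25.6, -5.5]
finger_gap: 94.1
```

Call:
{"method": "arm_command", "body": {"deltas": [{"xyz": [0, -0.001, 0], "turn": [0, 0, 0]}, {"xyz": [0, 0, 0], "turn": [0, 0, 0]}]}}

```text
clock: 13.28
eef_pos: [488.3, 150.6, 17.5]
eef_rot: [3.141, -0.005, 1.501]
wrist_force: [1.2, 28.4, -5.3]
finger_gap: 93.9
```

Call:
{"method": "arm_command", "body": {"deltas": [{"xyz": [0, -0.001, 0], "turn": [0, 0, 0]}, {"xyz": [0, 0, 0], "turn": [0, 0, 0]}]}}

```text
clock: 13.52
eef_pos: [488.3, 150.5, 17.6]
eef_rot: [3.14, -0.006, 1.501]
wrist_force: [2.3, 37.7, -7.7]
finger_gap: 94.2
```

Call:
{"method": "arm_command", "body": {"deltas": [{"xyz": [0, 0.003, 0], "turn": [0, 0, 0]}, {"xyz": [0, 0.004, 0], "turn": [0, 0, 0]}, {"xyz": [0.001, 0.015, 0], "turn": [0, 0, 0]}, {"xyz": [0.001, 0.02, 0], "turn": [0, 0, 0]}, {"xyz": [0, 0.02, 0.04], "turn": [0, 0, 0]}, {"xyz": [0, 0, 0.06], "turn": [0, 0, 0]}, {"xyz": [0, -0.01, 0.06], "turn": [0, 0, 0]}, {"xyz": [0, -0.02, 0.06], "turn": [0, 0, 0]}, {"xyz": [0, -0.02, 0.05], "turn": [0, 0, 0]}, {"xyz": [0, -0.02, 0.03], "turn": [0, 0, 0]}, {"xyz": [0, 0, 0], "turn": [0, 0, 0]}, {"xyz": [0, 0, 0], "turn": [0, 0, 0]}]}}

```text
clock: 15.02
eef_pos: [489.9, 139.8, 315.5]
eef_rot: [-3.14, 0.0, 1.501]
wrist_force: [-0.2, -0.2, -0.1]
finger_gap: 94.2
```

```bash
python3 - <<'E'
from h import *
c=cam("wrist"); save(c,"w13",None,1.25); save(c,"w13z",(230,200,380,290),5.3);save(c,"w13t",(190,220,430,400),3.3)
print(read_state()["eef_pos"],read_state()["eef_rot"])
E
```

```text
[489.79385723 139.7610236  315.2258778 ] [-3.13926791e+00  6.11338128e-04  1.50144490e+00]
```

View pics/w13.png

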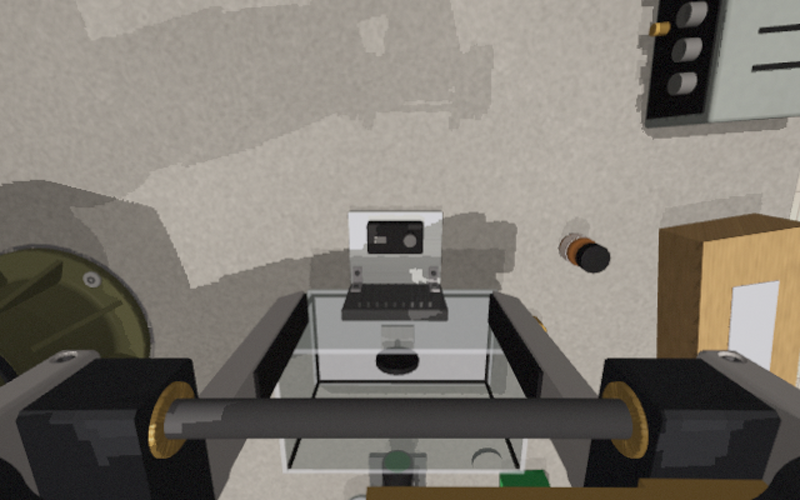

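View pics/w13z.png

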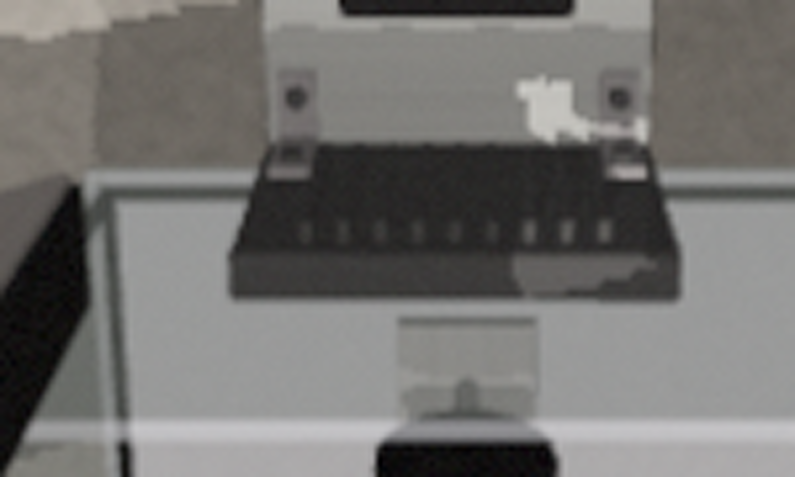

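View pics/w13t.png

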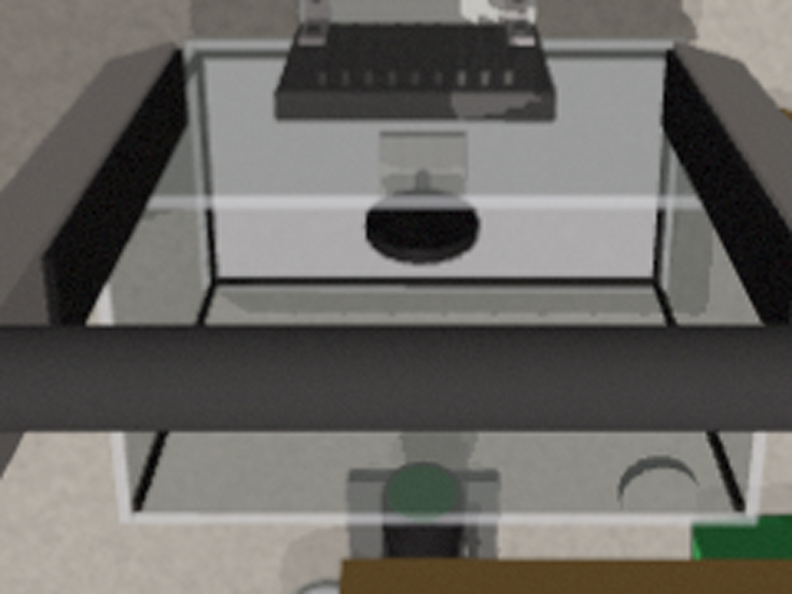

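```bash
python3 - <<'E'
from edge import *
c=cam("wrist")
def f(name,pts,o,s,z):
    px=[(o[0]+(a+.5)/s-.5,o[1]+(b+.5)/s-.5) for a,b in pts]; P=onplane(c,px,z)[:,:2]; d=P[1]-P[0]; m=P.mean(0)
    print(name,"len %.1f deg %.2f"%(np.linalg.norm(d),np.degrees(np.arctan2(d[1],d[0]))),"mid",m,"t %.1f n %.1f"%(m@t-TD,m@n-NG))
f("lamp front top",[(230,298),(680,298)],(230,200),5.3,100)
f("block rear z16 (n-110)",[(349,211),(442,211)],(0,0),1.25,16)
f("disc",[(365,227),(480,227)],(190,220),3.3,60)
f("foot rear",[(379,131),(467,131)],(190,220),3.3,5)
f("rim outer",[(30,422),(790,425)],(230,200),5.3,160)
f("-y rim outer",[(120,521),(755,521)],(190,220),3.3,160)
f("tank bottom +y",[(185,42),(670,43)],(190,220),3.3,0)
f("tank floor sides",[(213,280),(657,280)],(190,220),3.3,5)
E
```

```text
lamp front top len 119.2 deg -3.91 mid [478.8  33.2] t -3.4 n 4.0
block rear z16 (n-110) len 117.1 deg -3.96 mid [487. 142.] t -2.6 n 113.2
disc len 55.9 deg -3.89 mid [476.4 -43.7] t -0.6 n -72.9
foot rear len 46.9 deg -3.91 mid [478.  -20.2] t -0.5 n -49.3
rim outer len 173.8 deg -4.16 mid [469.1  31.8] t -13.0 n 2.0
-y rim outer len 258.4 deg -3.80 mid [ 477.7 -116.5] t 5.7 n -145.4
tank bottom +y len 254.2 deg -4.05 mid [483.7  28.1] t 1.8 n -0.7
tank floor sides len 247.7 deg -3.87 mid [ 478.2 -111.7] t 5.9 n -140.6
```

```bash
python3 - <<'E'
from cell import *
s=read_state(); print(s["clock"],s["wrist_force"]); print(sign_off())
E
```

```text
15.125 [ 0.38608924 -0.68451796 -0.17827088]
the job is handed in; nothing more can be done
None
```

I pushed the backlight up against the tank's +y glass and handed the job in at 15.1 s; sign-off gives no verdict. I first pushed it about 41 mm along the bench with the closed fingertips on the side of the base block. Then I pushed it about 75 mm onto the glass with both open fingertips on the rear edge, stopped once it was pressing on the glass, and backed off and lifted clear.

| Check | Measured | Limit |
|---|---|---|
| Angle between screen and tank | about 0.2° (screen −3.9°, tank −3.8° to −4.2°) | 2° |
| Screen centre from disc centre, along the glass | about 2 to 3 mm | 10 mm |
| Gap to glass from pictures | between −1 and +5 mm, depending on which tank edge was used | 4 mm |
| Highest wrist-force reading while pressing | 38 N | 60 N between backlight and tank |

- **Gap:** the picture measurements disagree by a few millimetres, and the one taken from the tank's bottom edge (4 to 5 mm) is over the limit on its own. I took the screen to be touching because the force rose sharply and the fingers advanced only about 0.1 mm over the last two 1 mm steps. I did not re-check for spring-back with a fresh touch.
- **Bystanders:** my path kept clear of the camera and the other things on the bench, and no contact showed in the force readings. I did not re-measure their positions at the end.

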